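# Pre-set a ferrule: nut finger-tight, then a quarter turn with the wrench

### The arm

A 7-joint arm with a two-finger parallel gripper is mounted at the origin on the work surface. World frame = base frame: x ahead of the robot, y to its left, z up, the work surface at z = 0. Lengths are in mm, angles in rad, forces in N, time in s.
With the tool pointing down it reaches from about 425 to 950 mm from the base axis. Payload 4.7 kg.
Tool frame: the origin (TCP) lies at the very end of the fingers, on their centre line; the grasp point (between the pads) lies 19 mm behind it; z points along the fingers, y is the line along which they close (so a half turn about z gives the same grasp; the last joint's range is limited). The gripper opens to 85 mm and grips with 20 to 120 N. Pads are 22 mm wide; open, the fingers measure 114 mm over their backs; the gripper's body (76 mm by 85 mm) begins 54 mm behind the grasp point. The pads swing forward as they close: fully open they stand 13 mm farther back than shut.
Start: joints at [-1.278, 0.469, -0.049, 1.532, 0.024, 1.141, -0.082], TCP at [213.445, 640.382, 231.335] pointing down, gripper open.
Joint ranges: [-2.59, 2.59], [-0.33, 1.99], [-1.39, 1.29], [0.1, 2.45], [-1.04, 4.18], [0.21, 1.99], [-2.66, 2.66]. Speed limits (rad/s): [2.57, 2.57, 3.14, 3.14, 3.14, 3.14, 3.14].

### API

Orientations are given as a rotation vector (axis times angle).
In Python, from cell import readout, capture, camera_model, env, models gives the robot as it stands. The module is installed in compiled form; this text tells all that it offers.
- The arm moves only by the tool drive_tool, never from a script. Its argument "steps" is a list of rows, each a list of 7 numbers: the shift along the tool's x, y, z in cm, then the turn, a rotation vector about the tool's x, y, z in rad, then the closure, from -1 (fully open) to 1 (shut). In form: [[x, y, z, rx, ry, rz, hand], ...]. A call has 1 to 10 rows; each row is the pose to reach, as a shift and turn from the pose commanded when the call began, along the tool's axes at that moment; what a row does not reach only later rows make up. A row lasts 1/12 s, in which the tool goes at most 41.7 mm and 7.16 degrees, less where a joint would pass 70% of its speed; a pose out of reach is approached as far as the arm can. A call with a gripper value outside its range is refused whole. The fingers move at their own pace and stop on an object; the grip force is fixed at half the most. Time passes only in rows, so rows that repeat a pose let the fingers close. It gives the time, the measured TCP pose, the force, the opening and the grip force at its end, in the units of the state.
- readout.get_obs(): the state, without advancing time (a new reading comes with each control period).
- capture(name): name is "side" or "top" or "wrist"; returns the picture (480x640x3 uint8, red, green, blue); there is no depth.
- camera_model(name): a dict with "intrinsics" (3x3 intrinsics, pixels), "eye" and "attitude" of the camera in the world. Camera axes: x right, y up, looking along -z (the intrinsics and any distortion apply to the point x, -y, -z); pixel columns grow to the right and rows downward; lengths in mm; the calibration is good to about 2 mm. A picture is of the moment at which its call begins: read the wrist's pose just before it. camera_model takes no time and is no camera call; for the wrist camera it gives the pose at the moment of the call.
- env.hand_in(): hands the job in; it is judged then, once.
Trained networks look in the newest picture that a camera, given by its name, has taken for a name from the list of things; names that differ only in an ending like _2 or _b are one class to them, and where a whole thing is asked for, a point or a joint stands for the part that bears it (a point fixed in the world has none). Each returns a list of dicts, best first, with "conf" (0 to 1); they miss things now and then, are a little off and sometimes report something else, mostly with a low value. They report only what shows in the picture. A call takes as long as a camera call.
- models.outline_of(label, camera): "region" (480x640 bool, what is visible of it) and "uv" ([column, row] in pixels, amid what is visible of it).
The state is a dict: "t": time; "joint_positions": joint angles; "qvel": joint speeds; "joint_efforts": joint torques, N m; "tool_pos": TCP position; "tool_rot": TCP orientation; "force": force on the tool from outside, world axes, zero at the start; "moment": the same for the moment, N m; "finger_gap": finger opening in mm; "grip_force": force on a finger pad.
Only numpy, scipy, OpenCV 4.12 (cv2) and the standard library are available. Lean on these libraries where they do the work, as an engineer would, in place of code of your own. Each camera call takes 0.05 s, during which the arm holds its last target. There are 200 camera calls.

### The job

Set the ferrule on the tube that stands in the vise: with the fingers, run the brass nut down clockwise until it comes up finger-tight on the ferrule (stop when you feel it, do not force it on with the fingers) and let go. Then slip the open jaw of the large wrench squarely onto the flats without ramming it and turn the nut a quarter turn further with the wrench, no more, keeping the fingers off the nut. Take the wrench off and lay it flat on the bench beside the vise, leaving the other things where they are.

Things in the scene. Friction and masses are not known exactly. Their poses are not given: they have to be found in the camera images.
- nut_mid (a point): brass hexagon nut, 32 mm across flats, 37 mm across corners, hexagon 22 mm high with a 5 mm round shoulder on top; point on its axis half-way up the hexagon. z up; +x is square to the flat with a red paint stripe (flats face +x and every 60 degrees from it). The tops of the vise jaws are 31 mm lower; down to 22 mm below the point there is only the stud's 26 mm thread
- nut: the same nut: how it runs. Already started on its right-hand thread, 95 to 170 degrees short of finger-tight. Clockwise from above screws it down at about 0.15 N m until it meets the ferrule; at which angle can only be felt. Past that, turning takes about 0.9 N m all the way and it stays where it is left. Fingers on two flats, even gripping at 30 N, can drive it on past the stop: watch the turning moment
- nut_face (a point): middle of the nut's lower end face, inside on the axis; it comes down 1.5 mm a turn, to 20 mm above the jaw tops when it meets the ferrule (fractions of a millimetre: not to be seen). Its yaw means nothing
- ferrule_mid (a point): the ferrule on the tube inside the nut, hidden; 31 mm above the jaw tops, it goes down 1.5 mm for each full turn that the nut is driven past finger-tight. Its yaw means nothing
- tube_end (a point): middle of the upper end of the fixed, upright steel tube (18 mm diameter), which stands in a stud held in the vise and comes out through the nut; on the nut's axis, 36 mm above nut_mid and 67 mm above the jaw tops. Its yaw means nothing
- vise_top (a point): green bench vise, fixed; point between its jaws at the height of their tops, 155 mm above the bench. x is the clamping direction: from x = -58 to +58 mm and y = -55 to +55 mm it is as high as the point, from -137 to -58 and +58 to +214 mm at most 133 mm above the bench; the round foot reaches y = +-105, the screw's cross bar (x = 202) y = +-100 mm
- wrench_grip (a point): large bright-steel combination wrench for the 32 mm nut, 290 mm long, 0.42 kg, flat on the bench; point in the middle of its handle (near its centre of mass), half-way up, 7 mm above the bench. x runs along the handle towards the open jaw, z up. Handle 20 mm wide, 10 mm thick; heads 14 mm thick; the closed ring, 51 mm across, is at x = -125 mm
- wrench_jaw (a point): middle of the large wrench's open jaw (the nut's axis lies here when it is on), 125 mm along the handle from wrench_grip, half-way up; x points out of the mouth, 15 degrees left of the handle. Mouth 33.5 mm wide, sides parallel to x: about 5 degrees of play either way on the nut. The jaws reach 16 mm beyond the point, the mouth's bottom is 21 mm behind it; head 63 mm wide
- wrench: the large wrench; origin below wrench_grip on its underside, same axes
- small_wrench_grip (a point): bystander: small dark combination wrench (17 mm, 205 mm long), flat on the bench; it does not fit the nut. Point in the middle of its handle
- oil_can: bystander: blue bottle with a yellow label, 60 mm across, 150 mm high; origin under its foot
- screwdriver_grip (a point): bystander: screwdriver with a red handle, 200 mm long, lying along its x; point on its handle
- mallet: bystander: rubber mallet with a wooden handle, lying, 250 mm long along its x; origin under its handle
- tube_gauge: bystander: aluminium and red measuring slide, 130 x 45 x 16 mm; origin under its middle

How it is judged (in metres and radians):
On the way, in this order (a step that is already met when the one before it is completed fails the run):
1. the nut is run down finger-tight (within 15 degrees of meeting the ferrule) and let go (z of nut_face in the frame of vise_top below 0.020063 m and z of ferrule_mid in the frame of vise_top above 0.030937 m and contact force between the fingers and nut below 0.3 N), for 0.2 s.
2. the large wrench's open jaw is on the nut (horizontal distance between wrench_jaw and nut_mid below 0.006 m and distance between wrench_jaw and nut_mid below 0.012 m and angle between wrench_jaw's own z axis and vertical below 0.12 rad), for 0.2 s.
3. with the wrench still on, the nut stands a quarter turn (70 to 112 degrees) past finger-tight (all of step 2 and z of nut_face in the frame of vise_top below 0.020063 m and z of ferrule_mid in the frame of vise_top between 0.030533 and 0.030708 m), for 0.2 s.
At the end, for the whole second after the job is handed in: The nut stands a quarter turn past finger-tight (70 to 112 degrees, not backed off by more than 15) and the large wrench lies flat on the bench, clear of the vise and at rest (z of nut_face in the frame of vise_top below 0.020063 m and z of ferrule_mid in the frame of vise_top between 0.030533 and 0.030708 m and height (world z) of wrench_grip below 0.012 m and angle between wrench_grip's own z axis and vertical below 0.06 rad and linear speed of wrench below 0.02 m/s and horizontal distance between wrench_grip and vise_top above 0.13 m); the robot touches nothing.
It fails at once if the fingers touched the nut once it was more than 15 degrees past finger-tight (that turn is the wrench's) (contact force between the fingers and nut above 1 N and z of ferrule_mid in the frame of vise_top below 0.030937 m).
It fails at once if the wrench was put to the nut while it was still more than 20 degrees short of finger-tight (contact force between wrench and nut above 1 N and z of nut_face in the frame of vise_top above 0.020083 m).
It fails at once if the nut was over-tightened, more than 120 degrees past finger-tight (z of ferrule_mid in the frame of vise_top below 0.0305 m).
It fails at once if the wrench was rammed against the nut (more than 40 N between them while its jaw was not yet, or no longer, on the flats) (contact force between wrench and nut above 40 N and horizontal distance between wrench_jaw and nut_mid above 0.006 m).
It fails at once if a bystander was moved more than 30 mm (distance of any of small_wrench_grip, oil_can, screwdriver_grip, mallet, tube_gauge from where it was at the start of the episode above 0.03 m).
It also fails if it takes over 72 s, if anything falls off the work surface, if the arm or the gripper's body presses on something with over 40 N, if the wrist force passes 120 N, or if a joint passes its speed limit or range.

## Working session

There is one attempt and no reset: what is moved stays moved. The work goes in short steps, Python scripts to look and compute and a tool call to move; the robot and the scene stay as the last step left them, time stands still between calls to the robot, and variables do not carry over. Pictures are saved under pics/ and viewed, at most 10 in all, crops included, and the job is handed in when it is done.

Besides the shell and the picture viewer there is one more tool, called after "Emit:" as name(argument=value, ...) on one line, values as JSON. drive_tool: Moves the arm, as the interface text tells. Its arguments: {"type":"object","properties":{"steps":{"type":"array","items":{"type":"array","items":{"type":"number"}}}},"required":["steps"]}

```bash
mkdir -p pics; cat > h.py <<'E'
import numpy as np, cv2
from scipy.spatial.transform import Rotation as R
from cell import readout, capture, camera_model, env, models
def att(m):
    a=np.array(m["attitude"],float); return a if a.shape==(3,3) else R.from_rotvec(a).as_matrix() if a.size==3 else R.from_quat(a).as_matrix()
def ray(m,uv):
    K=np.array(m["intrinsics"]); d=np.linalg.inv(K)@[uv[0],uv[1],1]; d=np.array([d[0],-d[1],-d[2]])
    return np.array(m["eye"],float), att(m)@d
def at_z(m,uv,z):
    e,d=ray(m,uv); return e+d*(z-e[2])/d[2]
def proj(m,p):
    c=att(m).T@(np.array(p,float)-np.array(m["eye"],float)); q=np.array(m["intrinsics"])@[c[0],-c[1],-c[2]]; return q[:2]/q[2]
def snap(cam,fn):
    m=camera_model(cam); im=capture(cam); cv2.imwrite("pics/"+fn,im[:,:,::-1]); return m,im
def st():
    o=readout.get_obs(); return {k:np.round(o[k],3).tolist() for k in("t","tool_pos","tool_rot","force","moment","finger_gap","grip_force","joint_positions")}
E
python3 - <<'E'
from h import *
print(st())
for c in("top","side"):
    m,im=snap(c,c+"1.png"); print(c,m)
    for l in("nut","nut_mid","tube_end","wrench","wrench_jaw","wrench_grip","vise_top","small_wrench_grip","oil_can","screwdriver_grip","mallet","tube_gauge"):
        r=models.outline_of(l,c)
        print(l,[(round(x["conf"],2),np.round(x["uv"]).tolist(),int(x["region"].sum())) for x in r[:2]])
E
```

```text
{'t': 0.0, 'tool_pos': [213.289, 639.815, 230.305], 'tool_rot': [-0.503, -3.101, 0.003], 'force': [-0.33, -0.492, 0.124], 'moment': [0.064, -0.021, -0.012], 'finger_gap': 84.885, 'grip_force': 0.0, 'joint_positions': [-1.278, 0.469, -0.049, 1.534, 0.024, 1.141, -0.082]}
top {'intrinsics': array([[572.51884456,   0.        , 315.78652061],
       [  0.        , 572.51884456, 241.62516546],
       [  0.        ,   0.        ,   1.        ]]), 'eye': array([ 230.62875744,  -18.47883012, 1605.98072478]), 'attitude': array([ 0.14270014, -0.12366922, -1.56304727])}
nut []
nut_mid [(0.64, [326.0, 207.0], 92)]
tube_end [(0.61, [324.0, 207.0], 192)]
wrench [(0.68, [423.0, 230.0], 850)]
wrench_jaw [(0.61, [143.0, 212.0], 1313), (0.6, [423.0, 232.0], 911)]
wrench_grip [(0.61, [425.0, 231.0], 941)]
vise_top [(0.73, [329.0, 214.0], 4569)]
small_wrench_grip [(0.56, [211.0, 247.0], 234)]
oil_can [(0.7, [480.0, 301.0], 543)]
screwdriver_grip [(0.8, [513.0, 262.0], 406)]
mallet [(0.7, [143.0, 210.0], 1209)]
tube_gauge [(0.65, [479.0, 197.0], 573)]
side {'intrinsics': array([[609.7228727 ,   0.        , 329.16659884],
       [  0.        , 609.7228727 , 238.2525689 ],
       [  0.        ,   0.        ,   1.        ]]), 'eye': array([ 430.22423949, 1502.78759012, 1124.79054114]), 'attitude': array([ 0.01205646, -1.49128489, -2.7008195 ])}
nut [(0.46, [305.0, 229.0], 70)]
nut_mid []
tube_end [(0.69, [346.0, 200.0], 153), (0.55, [303.0, 235.0], 367)]
wrench [(0.77, [348.0, 236.0], 329)]
wrench_jaw [(0.89, [345.0, 234.0], 368)]
wrench_grip [(0.69, [347.0, 236.0], 388)]
vise_top [(0.6, [309.0, 259.0], 4133)]
small_wrench_grip [(0.89, [327.0, 357.0], 510)]
oil_can [(0.96, [380.0, 204.0], 506)]
screwdriver_grip [(0.54, [347.0, 200.0], 165)]
mallet [(0.87, [283.0, 403.0], 1926)]
tube_gauge [(0.57, [297.0, 208.0], 237)]
```

```bash
python3 - <<'E'
from h import *
a=cv2.imread("pics/top1.png")[130:350,100:560]
cv2.imwrite("pics/v1.png",cv2.resize(a,(800,383),interpolation=cv2.INTER_CUBIC))
m=camera_model("top")
for n,uv,z in(("nut",(326,207),186),("tube",(324,207),222),("wr",(424,230),7),("small",(211,247),5),("oil",(480,301),75),("screw",(513,262),10),("gauge",(479,197),8),("mallet",(143,210),20)):
    print(n,at_z(m,uv,z).round(0))
E
```

```text
nut [563. -26. 186.]
tube [555. -21. 222.]
wr [ 539. -305.    7.]
small [489. 299.   5.]
oil [ 334. -436.   75.]
screw [ 448. -551.   10.]
gauge [ 635. -465.    8.]
mallet [592. 494.  20.]
```

View pics/v1.png

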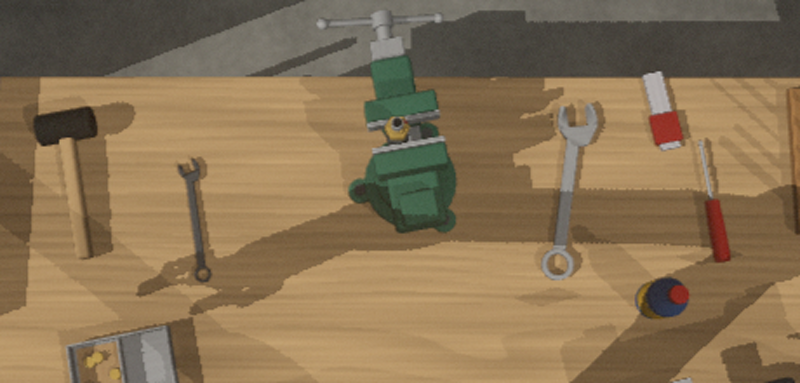

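The top view shows the vise with the brass nut at about (396,128) in the crop, and the large wrench to its right, jaw at (578,122) and ring at (558,263). The small wrench and mallet are on the left; the gauge, screwdriver and bottle are on the far right. I'll move above the nut for a close look.

Emit:
drive_tool(steps=[[-15,-15,-17,0,0,0,-1],[-15,-15,-17,0,0,0,-1],[-53.4,-52,-17,0,0,0,-1],[-53.4,-52,-17,0,0,0,-1],[-53.4,-52,-17,0,0,0,-1],[-53.4,-52,-17,0,0,0,-1],[-53.4,-52,-17,0,0,0,-1],[-53.4,-52,-17,0,0,0,-1],[-53.4,-52,-17,0,0,0,-1],[-53.4,-52,-17,0,0,0,-1]])

```text
t: 2.13
tool_pos: [394.2, 288.6, 341.0]
tool_rot: [0.503, 3.101, 0.001]
force: [1.1, 0.1, -0.4]
finger_gap: 85.2
grip_force: 0.0
```

```bash
python3 - <<'E'
from h import *
s=st();print(s); m=camera_model("wrist"); print(m)
T=R.from_rotvec(s["tool_rot"]); print(T.as_matrix().round(3), T.inv().apply(np.array(m["eye"])-s["tool_pos"]).round(1), (T.inv()*R.from_matrix(att(m))).as_matrix().round(3))
E
```

```text
{'t': 2.133, 'tool_pos': [394.198, 288.577, 341.036], 'tool_rot': [0.503, 3.101, 0.001], 'force': [1.123, 0.086, -0.364], 'moment': [0.008, -0.051, 0.009], 'finger_gap': 85.185, 'grip_force': 0.0, 'joint_positions': [-0.841, 0.071, 0.132, 1.813, -0.01, 1.257, 0.542]}
{'intrinsics': array([[333.79461804,   0.        , 314.49338992],
       [  0.        , 333.79461804, 238.97546614],
       [  0.        ,   0.        ,   1.        ]]), 'eye': array([325.72703913, 310.52359695, 483.07723832]), 'attitude': array([-0.24768907, -0.18016533,  1.23964036])}
[[-0.949  0.316  0.   ]
 [ 0.316  0.949  0.001]
 [ 0.     0.001 -1.   ]] [  71.9   -0.7 -142. ] [[-0.     0.959  0.283]
 [ 1.     0.    -0.001]
 [-0.001  0.283 -0.959]]
```

Emit:
drive_tool(steps=[[-25.1,-24.4,0,0,0,0,-1],[-25.1,-24.4,0,0,0,0,-1],[-25.1,-24.4,0,0,0,0,-1],[-25.1,-24.4,0,0,0,0,-1],[-25.1,-24.4,0,0,0,0,-1],[-25.1,-24.4,0,0,0,0,-1],[-25.1,-24.4,6,0,0,0,-1],[-25.1,-24.4,6,0,0,0,-1],[-25.1,-24.4,6,0,0,0,-1],[-25.1,-24.4,6,0,0,0,-1]])

```text
t: 2.97
tool_pos: [554.0, -27.1, 277.0]
tool_rot: [-0.518, -3.095, 0.008]
force: [0.3, -0.6, 0.3]
finger_gap: 85.8
grip_force: 0.0
```

Emit:
drive_tool(steps=[[0,0,0,0,0,0,-1],[0,0,0,0,0,0,-1]])

```text
t: 3.13
tool_pos: [554.7, -19.5, 280.5]
tool_rot: [-0.502, -3.101, -0.001]
force: [-0.5, 0.7, 0.1]
finger_gap: 85.8
grip_force: 0.0
```

```bash
python3 - <<'E'
from h import *
s=st();print(s); m,im=snap("wrist","w1.png")
for l in("nut","nut_mid","tube_end","vise_top"):
    for x in models.outline_of(l,"wrist")[:2]:
        v,u=np.where(x["region"]); print(l,round(x["conf"],2),np.round(x["uv"]).tolist(),u.min(),u.max(),v.min(),v.max(),[at_z(m,x["uv"],z).round(1).tolist() for z in(186,222)])
E
```

```text
{'t': 3.133, 'tool_pos': [554.66, -19.455, 280.508], 'tool_rot': [-0.502, -3.101, -0.001], 'force': [-0.469, 0.676, 0.123], 'moment': [0.047, 0.063, 0.02], 'finger_gap': 85.833, 'grip_force': 0.0, 'joint_positions': [-0.396, 0.237, 0.432, 1.779, -0.109, 1.148, 1.32]}
nut 0.61 [308.0, 256.0] 285 331 240 286 [[563.6, -27.8, 186.0], [551.9, -23.2, 222.0]]
nut_mid 0.67 [310.0, 256.0] 286 331 240 285 [[564.4, -26.9, 186.0], [552.5, -22.5, 222.0]]
nut_mid 0.57 [293.0, 220.0] 189 428 96 394 [[533.6, -29.4, 186.0], [526.4, -24.6, 222.0]]
tube_end 0.55 [309.0, 263.0] 285 331 226 297 [[569.0, -28.9, 186.0], [556.4, -24.2, 222.0]]
vise_top 0.59 [289.0, 219.0] 189 428 96 394 [[532.0, -32.0, 186.0], [525.0, -26.8, 222.0]]
```

View pics/w1.png

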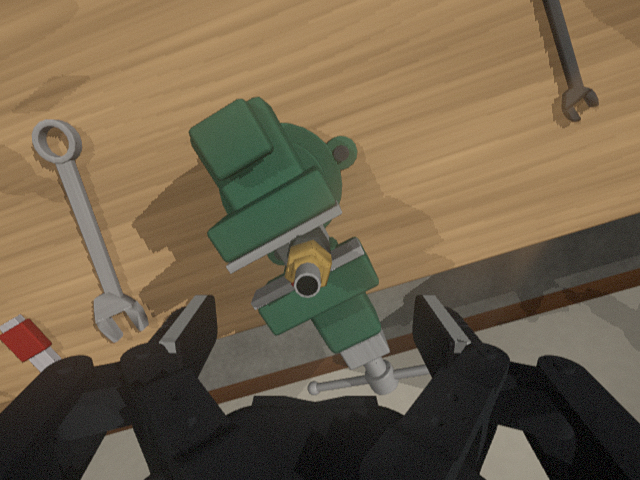

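The wrist view shows the tube end at about (307,284), the brass nut around (308,258), and the whole large wrench at left. I'll zoom on the nut for its orientation.

```bash
python3 - <<'E'
from h import *
m=camera_model("wrist"); im=cv2.imread("pics/w1.png")
print("tube",at_z(m,(307,284.5),222))
b=np.full((600,800,3),0,np.uint8)
b[:600,:600]=cv2.resize(im[230:305,270:345],(600,600),interpolation=cv2.INTER_CUBIC)
cv2.imwrite("pics/v2.png",b[:,:600])
E
```

```text
tube [570.60196243 -30.03905383 222.        ]
```

View pics/v2.png

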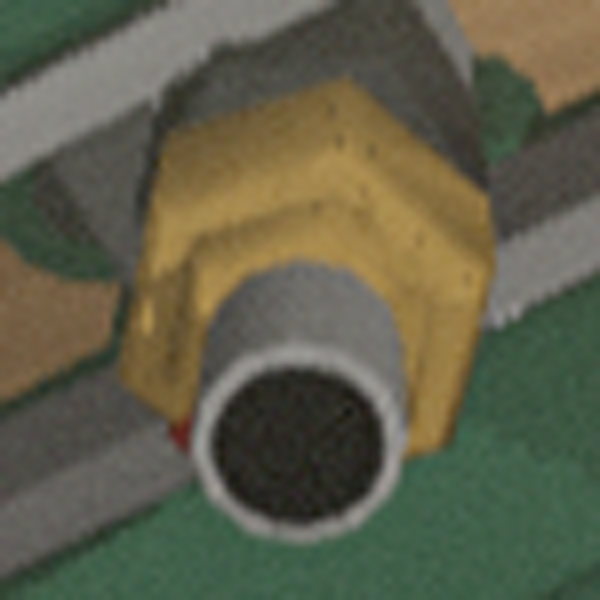

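```bash
cat >> h.py <<'E'
def nutfit(m,im,x0,S=6,zt=155):
    # im RGB; fit nut x,y,yaw via silhouette (hex+shoulder minus tube) against brass mask
    u0,v0=[int(a) for a in proj(m,[x0[0],x0[1],190])-40]
    c=cv2.resize(im[v0:v0+80,u0:u0+80],None,fx=S,fy=S,interpolation=cv2.INTER_CUBIC)
    h=cv2.cvtColor(c,cv2.COLOR_RGB2HSV); r=c.astype(int)
    mask=((h[...,0]>14)&(h[...,0]<30)&(h[...,1]>115)).astype(np.uint8)
    n,l,s,_=cv2.connectedComponentsWithStats(mask); k=1+np.argmax(s[1:,4]); mask=(l==k).astype(np.uint8)
    def poly(pts): 
        p=[(proj(m,q)-[u0-.5,v0-.5])*S for q in pts]; return cv2.convexHull(np.array(p,np.float32)).astype(np.int32)
    def cir(x,y,rr,z,n=24,a0=0): return [(x+rr*np.cos(a0+2*np.pi*i/n),y+rr*np.sin(a0+2*np.pi*i/n),z) for i in range(n)]
    def ren(x,y,a):
        o=np.zeros(mask.shape,np.uint8); zm=zt+31
        cv2.fillPoly(o,[poly(cir(x,y,18.48,zm-11,6,a+np.pi/6)+cir(x,y,18.48,zm+11,6,a+np.pi/6))],1)
        cv2.fillPoly(o,[poly(cir(x,y,15,zm+11)+cir(x,y,15,zm+16))],1)
        cv2.fillPoly(o,[poly(cir(x,y,9,zm+16)+cir(x,y,9,zm+36))],0); return o
    f=lambda p:1-(mask&ren(*p)).sum()/max(1,(mask|ren(*p)).sum())
    from scipy.optimize import minimize
    best=min((minimize(f,[x0[0],x0[1],a],method="Nelder-Mead",options=dict(initial_simplex=[[x0[0],x0[1],a],[x0[0]+4,x0[1],a],[x0[0],x0[1]+4,a],[x0[0],x0[1],a+.2]])) for a in np.arange(0,1.05,.17)),key=lambda r:r.fun)
    p=best.x; o=c.copy(); cs,_=cv2.findContours(ren(*p),0,1); cv2.drawContours(o,cs,-1,(255,0,255),1)
    return p[:2].round(1),np.degrees(p[2])%60,round(best.fun,3),o
E
python3 - <<'E'
from h import *
m=camera_model("wrist"); im=cv2.imread("pics/w1.png")[:,:,::-1].copy()
*r,o=nutfit(m,im,(569,-29)); print(r); cv2.imwrite("pics/v3.png",o[:,:,::-1])
E
```

```text
[array([571.4, -30.4]), np.float64(58.779476422832374), np.float64(0.1)]
```

View pics/v3.png

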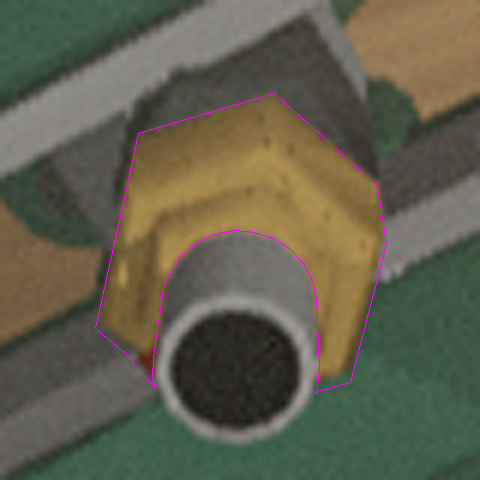

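Emit:
drive_tool(steps=[[-1.93,-0.51,0,0,0,0.223,-0.6],[-1.93,-0.51,0,0,0,0.223,-0.6],[-1.93,-0.51,0,0,0,0.223,-0.6],[-1.93,-0.51,0,0,0,0.223,-0.6],[-1.93,-0.51,0,0,0,0.223,-0.6]])

```text
t: 3.8
tool_pos: [571.0, -30.4, 280.4]
tool_rot: [-0.84, -3.027, -0.001]
force: [0.6, -0.8, 0.1]
finger_gap: 68.3
grip_force: 0.0
```

```bash
python3 - <<'E'
from h import *
s=st();print(s); T=R.from_rotvec(s["tool_rot"]); M=T.as_matrix(); print(np.degrees(np.arctan2(M[1,0],M[0,0])), T.inv().apply(np.array([571.4,-30.4,170])-s["tool_pos"]))
m,im=snap("wrist","w2.png"); print(nutfit(m,im,(571,-30))[:3])
E
```

```text
{'t': 3.8, 'tool_pos': [571.029, -30.424, 280.445], 'tool_rot': [-0.84, -3.027, -0.001], 'force': [0.62, -0.763, 0.079], 'moment': [-0.017, -0.039, -0.028], 'finger_gap': 68.296, 'grip_force': 0.0, 'joint_positions': [-0.4, 0.271, 0.475, 1.744, -0.135, 1.159, 1.143]}
148.98107319058147 [ -0.34596677   0.14998682 110.44498202]
(array([571.1, -30.9]), np.float64(1.1715996999546903), np.float64(0.117))
```

Emit:
drive_tool(steps=[[0,0,4,0,0,0,-0.6],[0,0,8,0,0,0,-0.6],[0,0,11,0,0,0,-0.6],[0,0,11,0,0,0,-0.6],[0,0,11,0,0,0,-0.6],[0,0,11,0,0,0,1],[0,0,11,0,0,0,1],[0,0,11,0,0,0,1],[0,0,11,0,0,0,1],[0,0,11,0,0,0,1]])

```text
t: 4.68
tool_pos: [572.8, -31.1, 172.7]
tool_rot: [0.843, 3.022, 0.003]
force: [-0.7, -0.2, 8.2]
finger_gap: 30.9
grip_force: 59.3
```

```bash
python3 - <<'E'
from h import *
print(st())
E
```

```text
{'t': 4.683, 'tool_pos': [572.814, -31.124, 172.736], 'tool_rot': [0.843, 3.022, 0.003], 'force': [-0.715, -0.22, 8.173], 'moment': [0.026, 0.21, 0.077], 'finger_gap': 30.908, 'grip_force': 59.297, 'joint_positions': [-0.365, 0.38, 0.447, 1.867, -0.202, 0.934, 1.2]}
```

Emit:
drive_tool(steps=[[0,0,0,0,0,0.12,1],[0,0,0,0,0,0.24,1],[0,0,0,0,0,0.36,1],[0,0,0,0,0,0.48,1],[0,0,0,0,0,0.6,1],[0,0,0,0,0,0.72,1],[0,0,0,0,0,0.84,1],[0,0,0,0,0,0.96,1],[0,0,0,0,0,1.08,1],[0,0,0,0,0,1.2,1]])

```text
t: 5.52
tool_pos: [570.9, -32.0, 172.7]
tool_rot: [-2.411, -2.013, -0.001]
force: [-5.9, -0.3, 10.9]
finger_gap: 31.1
grip_force: 60.0
```

```bash
cat > s.py <<'E'
from h import *
s=st(); M=R.from_rotvec(s["tool_rot"]).as_matrix()
print("t",s["t"],"yaw",np.degrees(np.arctan2(M[1,0],M[0,0])).round(1),"pos",s["tool_pos"],"F",s["force"],"M",s["moment"],"gap",s["finger_gap"],s["grip_force"],"q",s["joint_positions"])
E
python3 s.py
```

```text
t 5.517 yaw 79.7 pos [570.929, -32.017, 172.663] F [-5.861, -0.291, 10.929] M [-0.224, 1.288, 0.209] gap 31.093 60.03 q [-0.575, 0.433, 0.739, 1.879, -0.352, 0.964, 0.144]
```

Emit:
drive_tool(steps=[[0,0,0,0,0,0.1,1],[0,0,0,0,0,0.2,1],[0,0,0,0,0,0.27,1],[0,0,0,0,0,0.34,1],[0,0,0,0,0,0.4,1]])

```text
t: 5.93
tool_pos: [570.3, -31.7, 172.6]
tool_rot: [-2.759, -1.497, 0.001]
force: [-8.6, 0.7, 13.3]
finger_gap: 31.2
grip_force: 60.4
```

```bash
python3 s.py
```

```text
t 5.933 yaw 57.0 pos [570.268, -31.724, 172.65] F [-8.556, 0.66, 13.266] M [-0.026, 1.725, 0.221] gap 31.2 60.391 q [-0.644, 0.462, 0.842, 1.883, -0.414, 0.982, -0.193]
```

Emit:
drive_tool(steps=[[0,0,0,0,0,0.05,1],[0,0,0,0,0,0.1,1],[0,0,0,0,0,0.14,1]])

```text
t: 6.18
tool_pos: [570.0, -31.6, 172.6]
tool_rot: [-2.856, -1.302, 0.002]
force: [-9.4, 0.5, 15.6]
finger_gap: 31.1
grip_force: 60.5
```

```bash
python3 s.py
```

```text
t 6.183 yaw 49.0 pos [570.039, -31.579, 172.639] F [-9.356, 0.453, 15.582] M [0.061, 1.928, 0.135] gap 31.149 60.495 q [-0.667, 0.475, 0.879, 1.884, -0.437, 0.99, -0.309]
```

Emit:
drive_tool(steps=[[0,0,0,0,0,0.05,1],[0,0,0,0,0,0.1,1],[0,0,0,0,0,0.14,1]])

```text
t: 6.43
tool_pos: [569.9, -31.4, 172.6]
tool_rot: [-2.939, -1.099, 0.003]
force: [-9.5, 2.0, 15.8]
finger_gap: 31.0
grip_force: 60.6
```

```bash
python3 s.py
```

```text
t 6.433 yaw 41.0 pos [569.852, -31.412, 172.619] F [-9.461, 2.015, 15.754] M [0.199, 2.039, 0.187] gap 30.997 60.589 q [-0.69, 0.488, 0.916, 1.885, -0.461, 0.999, -0.426]
```

Emit:
drive_tool(steps=[[0,0,0,0,0,0.05,1],[0,0,0,0,0,0.1,1],[0,0,0,0,0,0.14,1]])

```text
t: 6.68
tool_pos: [569.7, -31.2, 172.6]
tool_rot: [-3.009, -0.89, 0.004]
force: [-10.7, 2.5, 15.8]
finger_gap: 31.2
grip_force: 60.7
```

```bash
python3 s.py
```

```text
t 6.683 yaw 33.0 pos [569.722, -31.203, 172.641] F [-10.7, 2.522, 15.85] M [0.223, 2.1, 0.161] gap 31.242 60.678 q [-0.712, 0.503, 0.954, 1.886, -0.486, 1.008, -0.541]
```

Emit:
drive_tool(steps=[[0,0,0,0,0,0.05,1],[0,0,0,0,0,0.1,1],[0,0,0,0,0,0.14,1]])

```text
t: 6.93
tool_pos: [569.6, -31.0, 172.6]
tool_rot: [-3.063, -0.678, 0.005]
force: [-11.2, 2.5, 17.0]
finger_gap: 30.5
grip_force: 60.8
```

```bash
python3 s.py
```

```text
t 6.933 yaw 25.0 pos [569.57, -30.975, 172.619] F [-11.184, 2.515, 16.997] M [0.336, 2.233, 0.159] gap 30.468 60.755 q [-0.734, 0.519, 0.991, 1.887, -0.512, 1.019, -0.656]
```

Emit:
drive_tool(steps=[[0,0,0,0,0,0.05,1],[0,0,0,0,0,0.1,1],[0,0,0,0,0,0.14,1]])

```text
t: 7.18
tool_pos: [569.5, -30.8, 172.6]
tool_rot: [-3.103, -0.462, 0.006]
force: [-10.3, 2.6, 18.5]
finger_gap: 30.9
grip_force: 60.8
```

```bash
python3 s.py
```

```text
t 7.183 yaw 16.9 pos [569.455, -30.779, 172.613] F [-10.258, 2.644, 18.506] M [0.515, 2.364, 0.147] gap 30.885 60.829 q [-0.754, 0.536, 1.028, 1.888, -0.539, 1.031, -0.77]
```

Emit:
drive_tool(steps=[[0,0,0,0,0,0.05,1],[0,0,0,0,0,0.1,1],[0,0,0,0,0,0.14,1]])

```text
t: 7.43
tool_pos: [569.4, -30.5, 172.6]
tool_rot: [-3.127, -0.249, 0.007]
force: [-11.9, 3.0, 19.1]
finger_gap: 30.9
grip_force: 61.4
```

```bash
python3 s.py
```

```text
t 7.433 yaw 9.1 pos [569.392, -30.537, 172.611] F [-11.877, 3.038, 19.105] M [0.475, 2.407, 0.881] gap 30.873 61.445 q [-0.774, 0.555, 1.065, 1.889, -0.565, 1.044, -0.881]
```

The moment jumped from 0.15 to 0.88 N m, so the nut is finger-tight. Letting go.

Emit:
drive_tool(steps=[[0,0,0,0,0,0,-0.6],[0,0,0,0,0,0,-0.6],[0,0,0,0,0,0,-0.6],[0,0,0,0,0,0,-0.6],[0,0,-4,0,0,0,-0.6],[0,0,-8,0,0,0,-0.6],[0,0,-11,0,0,0,-0.6],[0,0,-11,0,0,0,-0.6],[0,0,-11,0,0,0,-0.6]])

```text
t: 8.18
tool_pos: [572.2, -31.5, 281.8]
tool_rot: [-3.131, -0.246, -0.006]
force: [-0.4, -0.3, -0.9]
finger_gap: 68.3
grip_force: 0.0
```

```bash
python3 s.py; python3 - <<'E'
from h import *
m,im=snap("wrist","w3.png"); print(nutfit(m,im,(571,-30))[:3])
m=camera_model("top")
# wrench in first top picture: ring & jaw
im=cv2.imread("pics/top1.png")
r=[at_z(m,(100+u/1.739,130+v/1.739),7) for u,v in((558,263),(578,122))]; print(r)
E
```

```text
t 8.183 yaw 9.0 pos [572.233, -31.507, 281.809] F [-0.391, -0.318, -0.916] M [-0.002, 0.065, -0.015] gap 68.314 0.0 q [-0.866, 0.446, 1.178, 1.763, -0.439, 1.227, -0.985]
(array([570.8, -30.8]), np.float64(41.89991611471379), np.float64(0.269))
[array([ 393.04307943, -292.61791051,    7.        ]), array([ 625.88719205, -331.59135014,    7.        ])]
```

Emit:
drive_tool(steps=[[-10.4,26.7,0,0,0,0.323,-0.6],[-10.4,26.7,0,0,0,0.323,-0.6],[-10.4,26.7,0,0,0,0.323,-0.6],[-10.4,26.7,0,0,0,0.323,-0.6],[-10.4,26.7,5,0,0,0.323,-0.6],[-10.4,26.7,9,0,0,0.323,-0.6],[-10.4,26.7,9,0,0,0.323,-0.6],[-10.4,26.7,9,0,0,0.323,-0.6],[-10.4,26.7,9,0,0,0.323,-0.6],[-10.4,26.7,9,0,0,0.323,-0.6]])

```text
t: 9.07
tool_pos: [508.3, -311.5, 187.9]
tool_rot: [-3.129, 0.266, 0.007]
force: [1.0, 0.2, 0.3]
finger_gap: 68.3
grip_force: 0.0
```

```bash
python3 s.py; python3 - <<'E'
from h import *
m,im=snap("wrist","w4.png")
for l in("wrench","wrench_jaw","wrench_grip"):
    for x in models.outline_of(l,"wrist")[:2]:
        v,u=np.where(x["region"]); P=np.array([at_z(m,q,12)[:2] for q in zip(u,v)]); c=P.mean(0); w,V=np.linalg.eigh(np.cov(P.T)); d=V[:,1]; d=d*np.sign(d[0]); t=(P-c)@d
        print(l,round(x["conf"],2),np.round(x["uv"]),len(u),c.round(1),"yaw",np.degrees(np.arctan2(d[1],d[0])).round(2),"ext",t.min().round(1),t.max().round(1))
E
```

```text
t 9.067 yaw -9.7 pos [508.332, -311.453, 187.94] F [0.958, 0.22, 0.296] M [-0.065, -0.054, -0.039] gap 68.313 0.0 q [-0.254, 0.581, 1.065, 1.813, -0.568, 1.098, -0.724]
wrench 0.97 [311. 162.] 8276 [ 535.6 -314.4] yaw -10.26 ext -171.6 124.4
wrench_jaw 0.58 [311. 164.] 7935 [ 536.3 -314.7] yaw -10.18 ext -172.4 122.9
wrench_grip 0.67 [311. 165.] 7825 [ 536.8 -314.5] yaw -10.44 ext -172.9 123.2
```

View pics/w4.png

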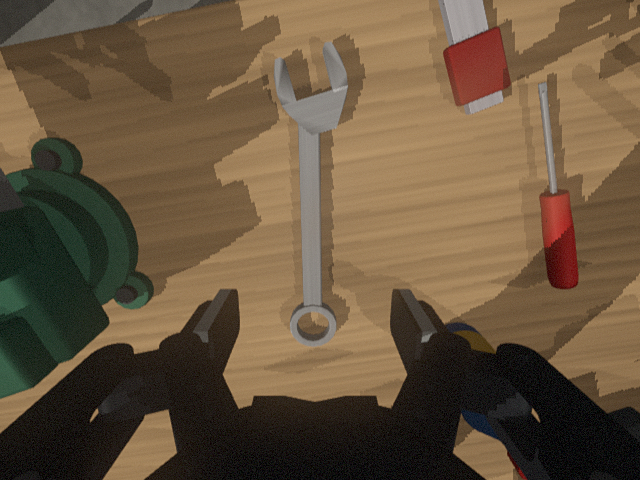

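```bash
python3 - <<'E'
from h import *
m=camera_model("wrist")
rc=at_z(m,(313,324),14)[:2]
x=models.outline_of("wrench","wrist")[0]; v,u=np.where(x["region"]); pts=[]
for r in range(145,300,5):
    uu=u[v==r]
    pts.append(at_z(m,((uu.min()+uu.max())/2,r),12)[:2])
P=np.array(pts); c=P.mean(0); w,V=np.linalg.eigh(np.cov(P.T)); d=V[:,1]*np.sign(V[0,1])
yaw=np.degrees(np.arctan2(d[1],d[0])); t=(rc-c)@d; n=(rc-c)@np.array([-d[1],d[0]])
t2=[((at_z(m,q,14)[:2]-c)@d).round(1) for q in((313,346),(330,41),(278,56),(333,75))]
print(rc,yaw,c,t,n,t2); g=c+(t+125)*d; print("grip",g, "jawside end-based", c+(max(t2)-140)*d)
s=st(); T=R.from_rotvec(s["tool_rot"]); print(T.inv().apply(np.array([g[0],g[1],3])-s["tool_pos"]))
E
```

```text
[ 395.93268886 -289.61285095] -8.338110933381438 [ 507.24903975 -305.89021137] -112.50013803072143 -0.03716835367601861 [np.float64(-139.7), np.float64(157.4), np.float64(146.9), np.float64(131.1)]
grip [ 519.61677256 -307.70287089] jawside end-based [ 524.46511392 -308.41346129]
[  7.46204275  -3.4358581  187.85515467]
```

Emit:
drive_tool(steps=[[0.72,-0.34,4,0,0,-0.024,-0.4],[0.72,-0.34,8,0,0,-0.024,-0.4],[0.72,-0.34,12,0,0,-0.024,-0.4],[0.72,-0.34,15,0,0,-0.024,-0.4],[0.72,-0.34,17,0,0,-0.024,-0.4],[0.72,-0.34,18.3,0,0,-0.024,-0.4],[0.72,-0.34,18.3,0,0,-0.024,-0.4]])

```text
t: 9.9
tool_pos: [517.5, -307.1, 5.3]
tool_rot: [-3.132, 0.22, 0.005]
force: [-0.1, -0.1, -0.8]
finger_gap: 59.8
grip_force: 0.0
```

```bash
python3 s.py
```

```text
t 9.9 yaw -8.0 pos [517.548, -307.114, 5.296] F [-0.074, -0.063, -0.755] M [-0.005, 0.03, -0.004] gap 59.8 0.0 q [-0.103, 0.794, 0.825, 1.914, -0.809, 0.81, -0.538]
```

Emit:
drive_tool(steps=[[0.2,0.0,0.15,0,0,0,-0.4],[0.2,0.0,0.15,0,0,0,1],[0.2,0.0,0.15,0,0,0,1],[0.2,0.0,0.15,0,0,0,1],[0.2,0.0,0.15,0,0,0,1],[0.2,0.0,0.15,0,0,0,1],[0.2,0.0,0.15,0,0,0,1],[0.2,0.0,0.15,0,0,0,1]])

```text
t: 10.57
tool_pos: [520.8, -309.5, 7.3]
tool_rot: [-3.133, 0.224, -0.004]
force: [-0.3, 1.4, 6.2]
finger_gap: 17.3
grip_force: 58.5
```

```bash
python3 s.py
```

```text
t 10.567 yaw -8.2 pos [520.766, -309.508, 7.336] F [-0.285, 1.351, 6.24] M [0.279, 0.079, -0.075] gap 17.325 58.526 q [-0.102, 0.793, 0.826, 1.908, -0.81, 0.811, -0.539]
```

Emit:
drive_tool(steps=[[0,0,-1.5,0,0,0,1],[0,0,-4,0,0,0,1],[0,0,-7,0,0,0,1],[0,0,-10,0,0,-0.1,1],[0,0,-13,0,0,-0.2,1],[0,0,-16,0,0,-0.3,1],[0,0,-19,0,0,-0.4,1],[0,0,-22,0,0,-0.5,1],[0,0,-23.8,0,0,-0.6,1],[0,0,-23.8,0,0,-0.7,1]])

```text
t: 11.4
tool_pos: [520.7, -311.4, 249.2]
tool_rot: [3.013, 0.869, 0.009]
force: [0.9, -0.6, -3.5]
finger_gap: 17.7
grip_force: 59.6
```

```bash
python3 s.py
```

```text
t 11.4 yaw 32.2 pos [520.703, -311.375, 249.162] F [0.89, -0.616, -3.495] M [-0.038, -0.103, 0.026] gap 17.695 59.626 q [-0.186, 0.449, 0.913, 1.725, -0.387, 1.151, -0.172]
```

Emit:
drive_tool(steps=[[1.8,-0.4,0,0,0,-0.12,1],[3.6,-0.7,0,0,0,-0.24,1],[5.5,-1.1,0,0,0,-0.36,1],[7.3,-1.5,0,0,0,-0.48,1],[9.1,-1.9,0,0,0,-0.6,1],[10.9,-2.2,0,0,0,-0.72,1],[12.7,-2.6,0,0,0,-0.84,1],[14.6,-3.0,0,0,0,-0.96,1],[16.4,-3.3,0,0,0,-1.08,1],[18.2,-3.7,0,0,0,-1.2,1]])

```text
t: 12.23
tool_pos: [654.3, -181.3, 244.1]
tool_rot: [-1.998, -2.423, 0.002]
force: [0.1, -0.6, -4.9]
finger_gap: 17.8
grip_force: 59.6
```

Emit:
drive_tool(steps=[[0,0,0,0,0,-0.12,1],[0,0,0,0,0,-0.235,1],[0,0,0,0,0,-0.235,1],[0,0,0,0,0,-0.235,1]])

```text
t: 12.57
tool_pos: [653.8, -182.2, 244.0]
tool_rot: [-1.712, -2.633, 0.001]
force: [-0.4, 0.3, -4.2]
finger_gap: 17.5
grip_force: 59.6
```

```bash
python3 s.py; python3 - <<'E'
from h import *
m,im=snap("wrist","w5.png")
print(proj(m,(571,-30.7,222)))
E
```

```text
t 12.567 yaw 113.9 pos [653.794, -182.186, 243.973] F [-0.439, 0.327, -4.239] M [0.019, -0.029, -0.036] gap 17.496 59.6 q [-0.134, 0.497, 0.51, 1.532, -0.254, 1.179, 0.84]
[ 278.69428467 -131.09909138]
```

View pics/w5.png

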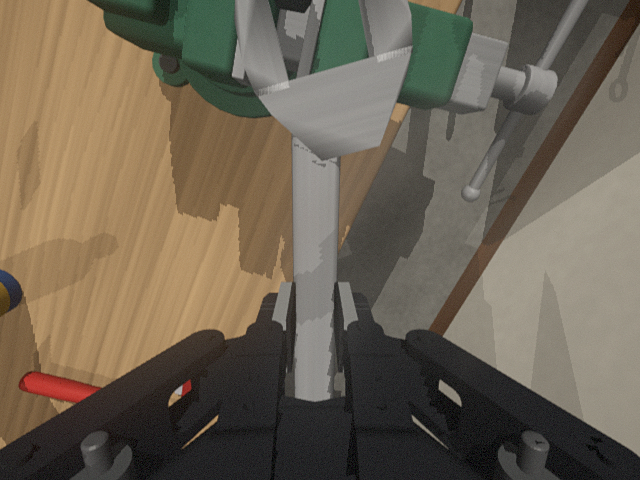

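The picture shows the wrench held straight in the fingers (handle at column 316), with the mouth pointing up over the vise and its bottom near (330,72). I'll check the jaw's place by projecting the nominal geometry.

```bash
cat > w.py <<'E'
from h import *
def jaw(dx=0,dz=-0.3,dy=0):
    s=st(); T=R.from_rotvec(s["tool_rot"]); g=np.array(s["tool_pos"])+T.apply([dx,dy,-dz])
    M=T.as_matrix(); X=M[:,0]; Z=-M[:,2]; Y=np.cross(Z,X)
    a=np.radians(15); jx=np.cos(a)*X+np.sin(a)*Y; jy=np.cross(Z,jx); return g,g+125*X,jx,jy,Z
E
python3 - <<'E'
from w import *
m=camera_model("wrist"); g,j,jx,jy,Z=jaw()
print("grip",g.round(1),"jaw",j.round(1),"yaw",np.degrees(np.arctan2(jx[1],jx[0])).round(1),"tilt",Z.round(3))
for zz in(7,-7):print([proj(m,j+zz*Z+a*jx+b*jy).round(0).tolist() for a,b in((-21,16.75),(-21,-16.75),(0,16.75),(0,-16.75),(0,31),(0,-31))])
print([proj(m,g+7*Z-125*0*jx+h*np.cross(Z,jx)).round(0).tolist() for h in(10,-10)])
im=cv2.imread("pics/w5.png"); o=cv2.resize(im[0:180,220:440],None,fx=3,fy=3,interpolation=cv2.INTER_CUBIC)
for zz,c in((7,(255,0,255)),(-7,(0,255,255))):
  p=[((proj(m,j+zz*Z+a*jx+b*jy)-[220,0])*3).astype(int) for a,b in((16,16.75),(-5,16.75),(-21,8),(-21,-8),(-5,-16.75),(16,-16.75))]
  cv2.polylines(o,[np.array(p)],False,c,1)
cv2.imwrite("pics/v6.png",o)
E
```

```text
grip [ 653.9 -182.2  243.7] jaw [603.2 -68.  243.6] yaw 129.0 tilt [0. 0. 1.]
[[286.0, 58.0], [376.0, 31.0], [269.0, -7.0], [363.0, -37.0], [230.0, 5.0], [405.0, -50.0]]
[[289.0, 66.0], [370.0, 42.0], [274.0, 8.0], [358.0, -18.0], [239.0, 19.0], [395.0, -30.0]]
[[294.0, 311.0], [337.0, 301.0]]
```

View pics/v6.png

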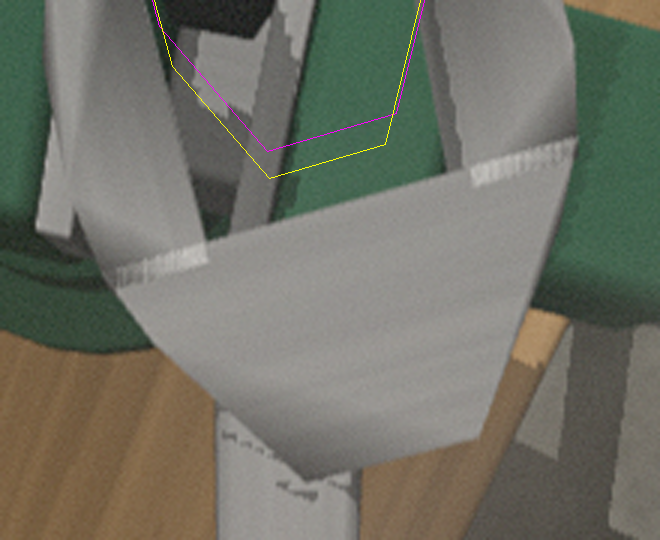

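```bash
python3 - <<'E'
from w import *
m5=camera_model("wrist"); s=st(); T5=R.from_rotvec(s["tool_rot"])
off=T5.inv().apply(np.array(m5["eye"])-s["tool_pos"]); Rc=T5.inv()*R.from_matrix(att(m5))
T4=R.from_rotvec([-3.129,.266,.007]); p4=np.array([508.332,-311.453,187.94])
m4=dict(intrinsics=m5["intrinsics"],eye=p4+T4.apply(off),attitude=(T4*Rc).as_matrix())
a=np.radians(-8.3); d=np.array([np.cos(a),np.sin(a)]); n=np.array([-d[1],d[0]])
ring=at_z(m4,(313,324),14)[:2]
for nm,uv in(("apex",(318,133)),("L",(283,106)),("R",(347,88)),("tipR",(330,41))):
    q=at_z(m4,uv,14)[:2]-ring; print("w4",nm,(q@d-125).round(1),(q@n).round(1))
for z in(251,247,243):
  for nm,uv in(("apex",(324,160)),("L",(259,94)),("R",(411,48))):
    q=T5.inv().apply(at_z(m5,uv,z)-s["tool_pos"]); print("w5",z,nm,q[0].round(1),(-q[1]).round(1))
E
```

```text
w4 apex 69.4 -9.7
w4 L 92.9 20.7
w4 R 106.0 -35.7
w4 tipR 142.6 -21.4
w5 251 apex 64.0 -3.3
w5 251 L 88.1 21.2
w5 251 R 103.4 -34.4
w5 247 apex 63.8 -3.4
w5 247 L 88.6 21.8
w5 247 R 104.4 -35.5
w5 243 apex 63.6 -3.6
w5 243 L 89.1 22.4
w5 243 R 105.3 -36.5
```

Emit:
drive_tool(steps=[[0,0,2,0,0,0,1],[0,0,4,0,0,0,1],[0,0,5.5,0,0,0,1],[0,0,5.5,0,0,0,1],[0,0,5.5,0,0,0,1],[0,0,5.5,0,0,0,1]])

```text
t: 13.12
tool_pos: [655.3, -182.1, 190.0]
tool_rot: [1.708, 2.635, 0.0]
force: [0.3, -1.2, -3.6]
finger_gap: 17.6
grip_force: 59.6
```

```bash
cat > i.py <<'E'
from w import *
import sys
g,j,jx,jy,Z=jaw(dx=-3); n=np.array([571,-30.7,186]); a=np.radians(float(sys.argv[1]) if len(sys.argv)>1 else 129.3); f=np.array([np.cos(a),np.sin(a),0]); l=np.array([-f[1],f[0],0])
s=st(); T=R.from_rotvec(s["tool_rot"])
print("jaw",j.round(1),"yaw",np.degrees(np.arctan2(jx[1],jx[0])).round(2),"to go",((n-j)@f).round(1),"left",((n-j)@l).round(1),"up",(186-j[2]).round(1))
F=np.array(s["force"]);print("F fwd",(F@f).round(1),"left",(F@l).round(1),"z",F[2],"Mz",s["moment"][2],"M",s["moment"],"fwd/left in tool",T.inv().apply(f).round(3),T.inv().apply(l).round(3),"t",s["t"],"q",s["joint_positions"],s["finger_gap"])
E
python3 i.py
```

```text
jaw [605.5 -70.7 189.6] yaw 129.1 to go 52.8 left 1.3 up -3.6
F fwd -1.1 left 0.5 z -3.593 Mz 0.007 M [0.059, 0.026, 0.007] fwd/left in tool [ 0.965 -0.262 -0.001] [-0.262 -0.965 -0.   ] t 13.117 q [-0.123, 0.543, 0.492, 1.59, -0.28, 1.078, 0.863] 17.648
```

Emit:
drive_tool(steps=[[1.2,-0.4,0.2,0,0,0,1],[2.0,-0.65,0.2,0,0,0,1],[2.48,-0.81,0.2,0,0,0,1],[2.48,-0.81,0.2,0,0,0,1],[2.48,-0.81,0.2,0,0,0,1],[2.48,-0.81,0.2,0,0,0,1]])

```text
t: 13.62
tool_pos: [637.6, -162.6, 187.4]
tool_rot: [1.706, 2.636, 0.0]
force: [0.1, -0.7, -3.9]
finger_gap: 17.4
grip_force: 59.6
```

```bash
python3 i.py; python3 - <<'E'
from h import *
import numpy as np
for c in("wrist","top","side"):
    m,im=snap(c,c+"7.png"); p=proj(m,(571,-30.7,197)); print(c,p.round(1))
    if c!="wrist":
        u,v=p.astype(int); o=cv2.resize(im[v-25:v+25,u-33:u+33],None,fx=8,fy=8,interpolation=cv2.INTER_CUBIC); cv2.imwrite(f"pics/z_{c}.png",o[:,:,::-1])
a=[cv2.imread(f"pics/z_{c}.png") for c in("top","side")]
w=cv2.imread("pics/wrist7.png")[0:200,160:480]; 
o=np.hstack([cv2.resize(x,(400,300)) for x in a]); o=np.vstack([o,np.hstack([cv2.resize(w,(480,300)),np.zeros((300,320,3),np.uint8)])]); cv2.imwrite("pics/v7.png",o)
E
```

```text
jaw [587.7 -51.3 186.9] yaw 129.18 to go 26.5 left -0.2 up -0.9
F fwd -0.6 left 0.4 z -3.944 Mz 0.038 M [0.023, 0.031, 0.038] fwd/left in tool [ 0.965 -0.261 -0.002] [-0.261 -0.965 -0.001] t 13.617 q [-0.158, 0.509, 0.493, 1.649, -0.269, 1.05, 0.839] 17.374
wrist [ 294.2 -111.3]
top [327.8 203. ]
side [302.7 225.8]
```

View pics/v7.png

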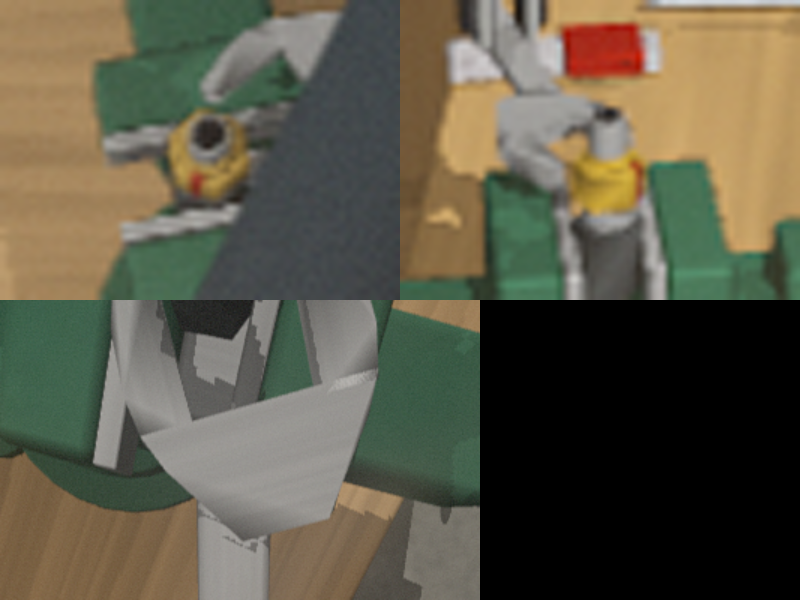

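The composite shows the jaw at nut height with its mouth facing the nut, just short of it. I'll ease it on, watching the force.

Emit:
drive_tool(steps=[[0.2,-0.05,0,0,0,0,1],[0.39,-0.1,0,0,0,0,1],[0.58,-0.16,0,0,0,0,1],[0.58,-0.16,0,0,0,0,1]])

```text
t: 14.1
tool_pos: [633.2, -157.1, 186.7]
tool_rot: [-1.706, -2.637, -0.001]
force: [0.1, -0.3, -2.8]
finger_gap: 17.3
grip_force: 59.6
```

```bash
python3 i.py
```

```text
jaw [583.2 -45.8 186.5] yaw 129.2 to go 19.4 left -0.1 up -0.5
F fwd -0.3 left 0.2 z -2.808 Mz 0.048 M [0.08, 0.01, 0.048] fwd/left in tool [ 0.965 -0.261  0.001] [-0.261 -0.965 -0.   ] t 14.1 q [-0.167, 0.502, 0.493, 1.663, -0.267, 1.045, 0.832] 17.331
```

Emit:
drive_tool(steps=[[0.2,-0.05,0,0,0,0,1],[0.39,-0.1,0,0,0,0,1],[0.58,-0.16,0,0,0,0,1],[0.58,-0.16,0,0,0,0,1]])

```text
t: 14.43
tool_pos: [629.3, -152.3, 186.8]
tool_rot: [-1.706, -2.637, -0.001]
force: [-0.2, -0.5, -4.2]
finger_gap: 17.6
grip_force: 59.6
```

```bash
python3 i.py
```

```text
jaw [579.3 -41.  186.6] yaw 129.2 to go 13.3 left -0.1 up -0.6
F fwd -0.3 left 0.4 z -4.207 Mz -0.044 M [0.167, -0.014, -0.044] fwd/left in tool [ 0.965 -0.261  0.001] [-0.261 -0.965 -0.   ] t 14.433 q [-0.175, 0.494, 0.493, 1.675, -0.264, 1.04, 0.825] 17.559
```

Emit:
drive_tool(steps=[[0.2,-0.05,0,0,0,0,1],[0.39,-0.1,0,0,0,0,1],[0.68,-0.18,0,0,0,0,1],[0.68,-0.18,0,0,0,0,1]])

```text
t: 14.77
tool_pos: [624.7, -146.7, 186.7]
tool_rot: [-1.706, -2.637, -0.001]
force: [1.0, 0.8, -3.7]
finger_gap: 17.4
grip_force: 59.6
```

```bash
python3 i.py
```

```text
jaw [574.7 -35.4 186.6] yaw 129.2 to go 6.0 left -0.1 up -0.6
F fwd -0.0 left -1.2 z -3.72 Mz -0.096 M [0.166, -0.049, -0.096] fwd/left in tool [ 0.965 -0.261  0.001] [-0.261 -0.965 -0.   ] t 14.767 q [-0.186, 0.484, 0.494, 1.689, -0.26, 1.035, 0.817] 17.367
```

Emit:
drive_tool(steps=[[0.2,-0.05,0,0,0,0,1],[0.39,-0.1,0,0,0,0,1],[0.58,-0.16,0,0,0,0,1],[0.58,-0.16,0,0,0,0,1]])

```text
t: 15.1
tool_pos: [621.0, -142.4, 186.8]
tool_rot: [-1.706, -2.637, -0.0]
force: [1.1, 1.0, -4.5]
finger_gap: 17.2
grip_force: 59.6
```

```bash
python3 i.py
```

```text
jaw [571.  -31.1 186.6] yaw 129.2 to go 0.3 left -0.2 up -0.6
F fwd 0.0 left -1.5 z -4.52 Mz -0.018 M [0.221, -0.121, -0.018] fwd/left in tool [ 0.965 -0.261  0.001] [-0.261 -0.965  0.   ] t 15.1 q [-0.194, 0.477, 0.494, 1.701, -0.257, 1.03, 0.809] 17.237
```

Nominally centred. I'll feel for the mouth's bottom to confirm the depth.

Emit:
drive_tool(steps=[[0.1,-0.03,0,0,0,0,1],[0.2,-0.05,0,0,0,0,1],[0.2,-0.05,0,0,0,0,1]])

```text
t: 15.35
tool_pos: [619.9, -141.1, 186.8]
tool_rot: [-1.707, -2.637, -0.0]
force: [1.0, 1.0, -3.3]
finger_gap: 17.1
grip_force: 59.6
```

```bash
python3 i.py
```

```text
jaw [570.  -29.8 186.6] yaw 129.17 to go -1.4 left -0.2 up -0.6
F fwd 0.1 left -1.4 z -3.344 Mz -0.101 M [0.179, -0.192, -0.101] fwd/left in tool [ 0.965 -0.261  0.   ] [-0.261 -0.965  0.   ] t 15.35 q [-0.197, 0.474, 0.495, 1.704, -0.256, 1.028, 0.807] 17.11
```

Emit:
drive_tool(steps=[[0.1,-0.03,0,0,0,0,1],[0.2,-0.05,0,0,0,0,1],[0.2,-0.05,0,0,0,0,1]])

```text
t: 15.6
tool_pos: [618.6, -139.4, 186.8]
tool_rot: [-1.706, -2.637, -0.0]
force: [0.6, 0.9, -4.7]
finger_gap: 17.5
grip_force: 59.6
```

```bash
python3 i.py
```

```text
jaw [568.6 -28.1 186.5] yaw 129.2 to go -3.5 left -0.3 up -0.5
F fwd 0.3 left -1.1 z -4.694 Mz -0.13 M [0.183, -0.133, -0.13] fwd/left in tool [ 0.965 -0.261  0.001] [-0.261 -0.965  0.   ] t 15.6 q [-0.2, 0.472, 0.495, 1.708, -0.255, 1.026, 0.804] 17.482
```

Emit:
drive_tool(steps=[[0.1,-0.03,0,0,0,0,1],[0.2,-0.05,0,0,0,0,1],[0.2,-0.05,0,0,0,0,1]])

```text
t: 15.85
tool_pos: [617.3, -137.8, 186.8]
tool_rot: [-1.706, -2.637, -0.0]
force: [0.2, 0.8, -3.4]
finger_gap: 17.7
grip_force: 59.6
```

```bash
python3 i.py
```

```text
jaw [567.3 -26.5 186.6] yaw 129.2 to go -5.6 left -0.2 up -0.6
F fwd 0.5 left -0.6 z -3.38 Mz -0.108 M [0.161, -0.15, -0.108] fwd/left in tool [ 0.965 -0.261  0.001] [-0.261 -0.965  0.   ] t 15.85 q [-0.203, 0.469, 0.495, 1.712, -0.254, 1.025, 0.802] 17.691
```

Emit:
drive_tool(steps=[[0.1,-0.03,0,0,0,0,1],[0.2,-0.05,0,0,0,0,1],[0.2,-0.05,0,0,0,0,1]])

```text
t: 16.1
tool_pos: [616.2, -136.4, 186.9]
tool_rot: [1.707, 2.637, 0.0]
force: [1.0, 0.9, -3.9]
finger_gap: 17.2
grip_force: 59.6
```

```bash
python3 i.py
```

```text
jaw [566.2 -25.1 186.5] yaw 129.17 to go -7.4 left -0.2 up -0.5
F fwd 0.0 left -1.3 z -3.877 Mz -0.034 M [0.068, -0.207, -0.034] fwd/left in tool [ 0.965 -0.261 -0.   ] [-0.261 -0.965 -0.   ] t 16.1 q [-0.206, 0.466, 0.495, 1.716, -0.253, 1.023, 0.799] 17.227
```

```bash
python3 - <<'E'
from w import *
g,j,jx,jy,Z=jaw(dx=-3)
P=[]
for c in("top","side"):
    m,im=snap(c,c+"8.png"); u,v=proj(m,(571,-30.7,190)).astype(int); S=8
    o=cv2.resize(im[v-25:v+25,u-25:u+25],None,fx=S,fy=S,interpolation=cv2.INTER_CUBIC)[:,:,::-1].copy()
    P.append(o)
w,im=snap("wrist","wrist8.png"); x=cv2.resize(im[0:150,210:430],(587,400))[:,:,::-1]
cv2.imwrite("pics/v8.png",np.vstack([np.hstack(P),np.hstack([x,np.zeros((400,213,3),np.uint8)])])[:600])
E
```

```text
(no output)
```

View pics/v8.png

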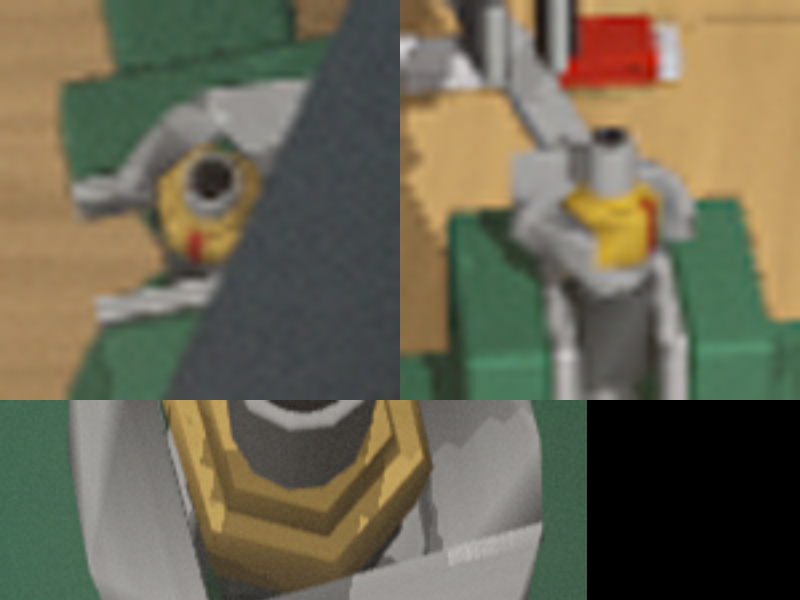

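The jaw is on the nut with its corner almost at the mouth's bottom, so it is seated. Now I'll work out arc rows about the nut axis.

```bash
cat > arc.py <<'E'
from w import *
import sys
s=st(); T=R.from_rotvec(s["tool_rot"]); c=T.inv().apply(np.array([571,-30.7,186])-s["tool_pos"])[:2]; print("c",c.round(1))
for d in map(float,sys.argv[1:]):
    a=np.radians(d); Q=np.array([[np.cos(a),-np.sin(a)],[np.sin(a),np.cos(a)]]); o=(c-Q@c)/10; print([round(o[0],2),round(o[1],2),0,0,0,round(a,3),1],end=", ")
E
python3 arc.py 2 4 6 8 10
```

```text
c [114.9   2.1]
[np.float64(0.01), np.float64(-0.4), 0, 0, 0, np.float64(0.035), 1], [np.float64(0.04), np.float64(-0.8), 0, 0, 0, np.float64(0.07), 1], [np.float64(0.08), np.float64(-1.2), 0, 0, 0, np.float64(0.105), 1], [np.float64(0.14), np.float64(-1.6), 0, 0, 0, np.float64(0.14), 1], [np.float64(0.21), np.float64(-1.99), 0, 0, 0, np.float64(0.175), 1],
```

Emit:
drive_tool(steps=[[0.01,-0.4,0,0,0,0.035,1],[0.04,-0.8,0,0,0,0.07,1],[0.08,-1.2,0,0,0,0.105,1],[0.08,-1.2,0,0,0,0.105,1]])

```text
t: 16.58
tool_pos: [604.9, -140.2, 186.9]
tool_rot: [1.844, 2.543, 0.002]
force: [1.4, 0.8, -4.0]
finger_gap: 17.8
grip_force: 59.6
```

```bash
python3 i.py; python3 s.py; python3 arc.py 2 4 6
```

```text
jaw [567.  -24.2 186.7] yaw 123.11 to go -7.6 left 1.0 up -0.7
F fwd -0.2 left -1.6 z -3.99 Mz -0.115 M [0.285, -0.421, -0.115] fwd/left in tool [ 0.932 -0.362 -0.   ] [-0.362 -0.932 -0.001] t 16.583 q [-0.222, 0.454, 0.524, 1.742, -0.262, 1.015, 0.714] 17.784
t 16.583 yaw 108.1 pos [604.889, -140.192, 186.929] F [1.369, 0.798, -3.99] M [0.285, -0.421, -0.115] gap 17.784 59.603 q [-0.222, 0.454, 0.524, 1.742, -0.262, 1.015, 0.714]
c [114.6   1.8]
[np.float64(0.01), np.float64(-0.4), 0, 0, 0, np.float64(0.035), 1], [np.float64(0.04), np.float64(-0.8), 0, 0, 0, np.float64(0.07), 1], [np.float64(0.08), np.float64(-1.2), 0, 0, 0, np.float64(0.105), 1],
```

Emit:
drive_tool(steps=[[0.01,-0.4,0,0,0,0.035,1],[0.04,-0.8,0,0,0,0.07,1],[0.04,-0.8,0,0,0,0.07,1]])

```text
t: 16.83
tool_pos: [598.3, -141.8, 187.2]
tool_rot: [1.928, 2.478, 0.003]
force: [3.8, 1.5, -4.7]
finger_gap: 17.7
grip_force: 59.6
```

```bash
python3 s.py; python3 arc.py 2 4 6
```

```text
t 16.833 yaw 104.2 pos [598.253, -141.842, 187.238] F [3.839, 1.492, -4.662] M [0.495, -0.897, 0.12] gap 17.686 59.566 q [-0.233, 0.446, 0.542, 1.759, -0.267, 1.009, 0.657]
c [114.4   0.9]
[np.float64(0.01), np.float64(-0.4), 0, 0, 0, np.float64(0.035), 1], [np.float64(0.03), np.float64(-0.8), 0, 0, 0, np.float64(0.07), 1], [np.float64(0.07), np.float64(-1.2), 0, 0, 0, np.float64(0.105), 1],
```

```bash
python3 arc.py 4 8 12 16 20 24 28 32 36 40 | sed 's/np.float64(\([-0-9.]*\))/\1/g'
```

```text
c [114.4   0.9]
[0.03, -0.8, 0, 0, 0, 0.07, 1], [0.12, -1.59, 0, 0, 0, 0.14, 1], [0.27, -2.38, 0, 0, 0, 0.209, 1], [0.47, -3.15, 0, 0, 0, 0.279, 1], [0.72, -3.91, 0, 0, 0, 0.349, 1], [1.03, -4.65, 0, 0, 0, 0.419, 1], [1.38, -5.36, 0, 0, 0, 0.489, 1], [1.79, -6.05, 0, 0, 0, 0.559, 1], [2.24, -6.71, 0, 0, 0, 0.628, 1], [2.74, -7.33, 0, 0, 0, 0.698, 1],
```

Emit:
drive_tool(steps=[[0.03,-0.8,0,0,0,0.07,1],[0.12,-1.59,0,0,0,0.14,1],[0.27,-2.38,0,0,0,0.209,1],[0.47,-3.15,0,0,0,0.279,1],[0.72,-3.91,0,0,0,0.349,1]])

```text
t: 17.25
tool_pos: [559.5, -144.4, 187.5]
tool_rot: [2.329, 2.104, 0.005]
force: [5.9, 1.9, -4.0]
finger_gap: 17.4
grip_force: 59.6
```

```bash
python3 s.py; python3 arc.py 4 8 12 16 20 24 28 32 36 40 | sed 's/np.float64(\([-0-9.]*\))/\1/g'
```

```text
t 17.25 yaw 84.2 pos [559.478, -144.41, 187.489] F [5.941, 1.898, -3.971] M [0.484, -1.189, 0.304] gap 17.379 59.601 q [-0.308, 0.399, 0.639, 1.85, -0.284, 0.98, 0.352]
c [ 1.143e+02 -1.000e-01]
[0.03, -0.8, 0, 0, 0, 0.07, 1], [0.11, -1.59, 0, 0, 0, 0.14, 1], [0.25, -2.38, 0, 0, 0, 0.209, 1], [0.44, -3.15, 0, 0, 0, 0.279, 1], [0.69, -3.91, 0, 0, 0, 0.349, 1], [0.99, -4.65, 0, 0, 0, 0.419, 1], [1.34, -5.37, 0, 0, 0, 0.489, 1], [1.73, -6.06, 0, 0, 0, 0.559, 1], [2.18, -6.72, 0, 0, 0, 0.628, 1], [2.67, -7.35, 0, 0, 0, 0.698, 1],
```

Emit:
drive_tool(steps=[[0.03,-0.8,0,0,0,0.07,1],[0.11,-1.59,0,0,0,0.14,1],[0.25,-2.38,0,0,0,0.209,1],[0.44,-3.15,0,0,0,0.279,1],[0.69,-3.91,0,0,0,0.349,1],[0.99,-4.65,0,0,0,0.419,1],[1.34,-5.37,0,0,0,0.489,1],[1.73,-6.06,0,0,0,0.559,1],[2.18,-6.72,0,0,0,0.628,1],[2.67,-7.35,0,0,0,0.698,1]])

```text
t: 18.08
tool_pos: [489.4, -111.0, 187.8]
tool_rot: [2.907, 1.181, 0.007]
force: [8.3, -0.1, -5.7]
finger_gap: 17.4
grip_force: 59.7
```

```bash
python3 s.py; python3 arc.py 4 8 12 16 20 22 24 25 26 27  | sed 's/np.float64(\([-0-9.]*\))/\1/g'
```

```text
t 18.083 yaw 44.2 pos [489.43, -111.008, 187.84] F [8.288, -0.086, -5.681] M [0.107, -1.481, 0.479] gap 17.381 59.71 q [-0.552, 0.296, 0.843, 2.025, -0.275, 0.929, -0.364]
c [114.5  -0.7]
[0.02, -0.8, 0, 0, 0, 0.07, 1], [0.1, -1.59, 0, 0, 0, 0.14, 1], [0.24, -2.38, 0, 0, 0, 0.209, 1], [0.42, -3.16, 0, 0, 0, 0.279, 1], [0.67, -3.92, 0, 0, 0, 0.349, 1], [0.81, -4.29, 0, 0, 0, 0.384, 1], [0.96, -4.66, 0, 0, 0, 0.419, 1], [1.04, -4.84, 0, 0, 0, 0.436, 1], [1.13, -5.02, 0, 0, 0, 0.454, 1], [1.22, -5.2, 0, 0, 0, 0.471, 1],
```

Emit:
drive_tool(steps=[[0.02,-0.8,0,0,0,0.07,1],[0.1,-1.59,0,0,0,0.14,1],[0.24,-2.38,0,0,0,0.209,1],[0.42,-3.16,0,0,0,0.279,1],[0.67,-3.92,0,0,0,0.349,1],[0.96,-4.66,0,0,0,0.419,1],[1.13,-5.02,0,0,0,0.454,1],[1.13,-5.02,0,0,0,0.454,1],[1.13,-5.02,0,0,0,0.454,1],[1.13,-5.02,0,0,0,0.454,1]])

```text
t: 18.92
tool_pos: [462.4, -67.4, 187.8]
tool_rot: [3.099, 0.503, 0.007]
force: [5.2, 0.4, -4.4]
finger_gap: 17.5
grip_force: 59.7
```

```bash
python3 s.py; python3 arc.py -2 -4  | sed 's/np.float64(\([-0-9.]*\))/\1/g'; python3 - <<'E'
from h import *
m,im=snap("wrist","w9.png"); print(nutfit(m,im,(571,-30.7))[:3])
E
```

```text
t 18.917 yaw 18.4 pos [462.417, -67.437, 187.788] F [5.233, 0.36, -4.442] M [0.151, -1.14, 0.526] gap 17.5 59.702 q [-0.766, 0.248, 0.972, 2.1, -0.259, 0.911, -0.898]
c [114.6  -0.5]
[0.01, 0.4, 0, 0, 0, -0.035, 1], [0.03, 0.8, 0, 0, 0, -0.07, 1], Traceback (most recent call last):
  File "<stdin>", line 2, in <module>
  File "h.py", line 20, in nutfit
    c=cv2.resize(im[v0:v0+80,u0:u0+80],None,fx=S,fy=S,interpolation=cv2.INTER_CUBIC)
cv2.error: OpenCV(4.12.0) /io/opencv/modules/imgproc/src/resize.cpp:4208: error: (-215:Assertion failed) !ssize.empty() in function 'resize'
```

Emit:
drive_tool(steps=[[0.01,0.4,0,0,0,-0.035,1],[0.03,0.8,0,0,0,-0.07,1],[0.03,0.9,0,0,0,-0.08,1],[0.03,0.9,0,0,0,-0.08,1]])

```text
t: 19.3
tool_pos: [464.6, -75.6, 187.3]
tool_rot: [3.079, 0.622, 0.004]
force: [4.5, 2.3, -5.0]
finger_gap: 17.2
grip_force: 59.6
```

```bash
python3 s.py; python3 arc.py -2 -4  | sed 's/np.float64(\([-0-9.]*\))/\1/g'
```

```text
t 19.3 yaw 22.8 pos [464.564, -75.591, 187.342] F [4.509, 2.342, -4.981] M [0.543, -1.017, 0.331] gap 17.177 59.646 q [-0.727, 0.253, 0.949, 2.092, -0.261, 0.915, -0.804]
c [ 1.155e+02 -1.000e-01]
[0.01, 0.4, 0, 0, 0, -0.035, 1], [0.03, 0.81, 0, 0, 0, -0.07, 1],
```

Emit:
drive_tool(steps=[[0.1,0.0,0,0,0,0,1],[0.15,0.0,0,0,0,0,1],[0.15,0,0,0,0,0,1]])

```text
t: 19.55
tool_pos: [464.5, -75.3, 186.8]
tool_rot: [3.08, 0.62, -0.001]
force: [1.9, 0.7, -2.9]
finger_gap: 17.7
grip_force: 59.7
```

```bash
python3 s.py
```

```text
t 19.55 yaw 22.8 pos [464.532, -75.344, 186.784] F [1.939, 0.693, -2.933] M [0.259, -0.529, 0.336] gap 17.663 59.715 q [-0.726, 0.256, 0.949, 2.091, -0.262, 0.917, -0.804]
```

Emit:
drive_tool(steps=[[0.08,0.2,0,0,0,-0.015,1],[0.12,0.35,0,0,0,-0.03,1],[0.12,0.35,0,0,0,-0.03,1]])

```text
t: 19.8
tool_pos: [466.1, -78.2, 186.4]
tool_rot: [-3.069, -0.666, 0.004]
force: [-1.4, 2.2, -2.9]
finger_gap: 17.8
grip_force: 59.7
```

```bash
python3 s.py
```

```text
t 19.8 yaw 24.5 pos [466.138, -78.196, 186.412] F [-1.418, 2.164, -2.854] M [0.312, 0.163, 0.302] gap 17.76 59.724 q [-0.71, 0.261, 0.94, 2.085, -0.265, 0.919, -0.767]
```

Emit:
drive_tool(steps=[[0,0,-0.4,0,0,0,1],[0,0,-0.9,0,0,0,1],[0,0,-1.5,0,0,0,1],[0,0,-2.2,0,0,0,1],[0,0,-2.2,0,0,0,1]])

```text
t: 20.22
tool_pos: [468.5, -78.6, 210.4]
tool_rot: [3.069, 0.664, 0.005]
force: [2.5, -0.5, -7.3]
finger_gap: 17.4
grip_force: 58.6
```

```bash
python3 s.py
```

```text
t 20.217 yaw 24.4 pos [468.452, -78.636, 210.414] F [2.49, -0.487, -7.277] M [-0.242, -0.513, -0.002] gap 17.399 58.626 q [-0.743, 0.221, 0.962, 2.057, -0.221, 0.964, -0.81]
```

Emit:
drive_tool(steps=[[0,0,-0.8,0,0,0,1],[0,0,-1.8,0,0,0,1],[0,0,-3,0,0,0,1],[0,0,-4.5,0,0,0,1],[0,0,-4.5,0,0,0,1]])

```text
t: 20.63
tool_pos: [468.7, -78.9, 256.4]
tool_rot: [3.071, 0.663, 0.008]
force: [0.8, 0.0, -3.7]
finger_gap: 16.8
grip_force: 61.2
```

```bash
python3 s.py; python3 - <<'E'
from h import *
m,im=snap("wrist","w10.png"); x=models.outline_of("wrench","wrist")
if x:
    v,u=np.where(x[0]["region"]); z=248
    for r in range(180,280,25): q=u[v==r]; print(r,q.min(),q.max(),end=" | ")
E
```

```text
t 20.633 yaw 24.4 pos [468.699, -78.946, 256.413] F [0.798, 0.027, -3.703] M [0.039, -0.206, 0.026] gap 16.809 61.151 q [-0.8, 0.144, 0.991, 2.0, -0.14, 1.062, -0.89]
180 295 337 | 205 294 337 | 230 294 337 | 255 294 336 |
```

Emit:
drive_tool(steps=[[-0.7,3.5,0,0,0,0.09,1],[-1.4,7,0,0,0,0.18,1],[-2.2,10.5,0,0,0,0.27,1],[-2.9,14,0,0,0,0.36,1],[-3.6,17.5,0,0,0,0.45,1],[-4.4,20.5,0,0,0,0.52,1],[-4.85,23.1,0,0,0,0.571,1],[-4.85,23.1,3,0,0,0.571,1],[-4.85,23.1,6,0,0,0.571,1],[-4.85,23.1,9,0,0,0.571,1]])

```text
t: 21.57
tool_pos: [517.7, -308.9, 161.4]
tool_rot: [-3.133, 0.229, 0.003]
force: [1.4, 0.1, -3.5]
finger_gap: 16.4
grip_force: 58.8
```

Emit:
drive_tool(steps=[[0,0,3,0,0,0,1],[0,0,6,0,0,0,1],[0,0,9,0,0,0,1],[0,0,11.5,0,0,0,1],[0,0,11.5,0,0,0,1],[0,0,11.5,0,0,0,1]])

```text
t: 22.07
tool_pos: [517.2, -307.8, 47.1]
tool_rot: [-3.132, 0.227, 0.007]
force: [0.1, -0.8, -3.3]
finger_gap: 16.1
grip_force: 59.1
```

```bash
python3 s.py
```

```text
t 22.067 yaw -8.3 pos [517.244, -307.841, 47.14] F [0.074, -0.843, -3.323] M [-0.048, -0.086, -0.017] gap 16.114 59.073 q [-0.109, 0.718, 0.829, 1.898, -0.701, 0.85, -0.626]
```

Emit:
drive_tool(steps=[[0,0,1.2,0,0,0,1],[0,0,2.2,0,0,0,1],[0,0,2.9,0,0,0,1],[0,0,3.4,0,0,0,1],[0,0,3.4,0,0,0,1]])

```text
t: 22.48
tool_pos: [518.6, -308.2, 14.3]
tool_rot: [-3.133, 0.226, 0.0]
force: [-1.4, -0.2, 0.1]
finger_gap: 16.2
grip_force: 58.3
```

```bash
python3 s.py
```

```text
t 22.483 yaw -8.3 pos [518.645, -308.198, 14.32] F [-1.359, -0.183, 0.141] M [-0.003, -0.085, 0.014] gap 16.182 58.337 q [-0.079, 0.759, 0.784, 1.909, -0.748, 0.795, -0.591]
```

Emit:
drive_tool(steps=[[0,0,0.2,0,0,0,1],[0,0,0.4,0,0,0,1],[0,0,0.5,0,0,0,1],[0,0,0.5,0,0,0,1]])

```text
t: 22.82
tool_pos: [518.9, -309.0, 10.5]
tool_rot: [3.133, -0.228, 0.002]
force: [-2.1, 0.8, 3.3]
finger_gap: 15.8
grip_force: 70.2
```

```bash
python3 s.py
```

```text
t 22.817 yaw -8.3 pos [518.875, -309.018, 10.524] F [-2.076, 0.813, 3.347] M [-0.123, 0.02, -0.205] gap 15.782 70.221 q [-0.075, 0.764, 0.778, 1.91, -0.755, 0.787, -0.586]
```

Resting on the bench; release, back up and look.

Emit:
drive_tool(steps=[[0,0,0,0,0,0,-0.4],[0,0,0,0,0,0,-0.4],[0,0,0,0,0,0,-0.4],[0,0,0,0,0,0,-0.4],[0,0,-3,0,0,0,-0.4],[0,0,-7,0,0,0,-0.4],[0,0,-11,0,0,0,-0.4],[0,0,-15,0,0,0,-0.4],[0,0,-19,0,0,0,-0.4],[0,0,-23,0,0,0,-0.4]])

```text
t: 23.65
tool_pos: [518.2, -308.2, 241.7]
tool_rot: [-3.133, 0.227, 0.0]
force: [1.7, 0.8, 0.6]
finger_gap: 59.8
grip_force: 0.0
```

```bash
python3 s.py; python3 - <<'E'
from h import *
m,im=snap("wrist","w11.png")
x=models.outline_of("wrench","wrist")[0]; v,u=np.where(x["region"]); P=np.array([at_z(m,q,12)[:2] for q in zip(u,v)]); print(x["conf"],P.min(0),P.max(0))
E
```

```text
t 23.65 yaw -8.3 pos [518.245, -308.174, 241.668] F [1.657, 0.752, 0.628] M [-0.019, -0.054, 0.045] gap 59.788 0.0 q [-0.26, 0.504, 1.04, 1.741, -0.469, 1.171, -0.8]
0.86 [ 362.51341457 -357.5349165 ] [ 651.94555866 -265.80108175]
```

Emit:
drive_tool(steps=[[1.2,-28.3,-4,0,0,0,-0.4],[1.2,-28.3,-4,0,0,0,-0.4],[1.2,-28.3,-4,0,0,0,-0.4],[1.2,-28.3,-4,0,0,0,-0.4],[1.2,-28.3,-4,0,0,0,-0.4],[1.2,-28.3,-4,0,0,0,-0.4],[1.2,-28.3,-4,0,0,0,-0.4],[1.2,-28.3,-4,0,0,0,-0.4],[1.2,-28.3,-4,0,0,0,-0.4],[1.2,-28.3,-4,0,0,0,-0.4]])

```text
t: 24.58
tool_pos: [570.7, -30.4, 279.2]
tool_rot: [3.133, -0.226, -0.001]
force: [-0.5, -0.5, 0.3]
finger_gap: 59.7
grip_force: 0.0
```

```bash
python3 s.py; python3 - <<'E'
from h import *
m,im=snap("wrist","w12.png"); *r,o=nutfit(m,im,(571,-30.7)); print(r)
w=cv2.imread("pics/w11.png"); cv2.imwrite("pics/v9.png",np.hstack([cv2.resize(o[:,:,::-1],(320,320)),cv2.resize(w,(427,320))]))
E
```

```text
t 24.583 yaw -8.3 pos [570.673, -30.376, 279.24] F [-0.52, -0.542, 0.265] M [-0.032, 0.015, 0.016] gap 59.727 0.0 q [-0.844, 0.424, 1.127, 1.766, -0.407, 1.214, -1.319]
[array([570.6, -30.6]), np.float64(15.132713908035498), np.float64(0.348)]
```

View pics/v9.png

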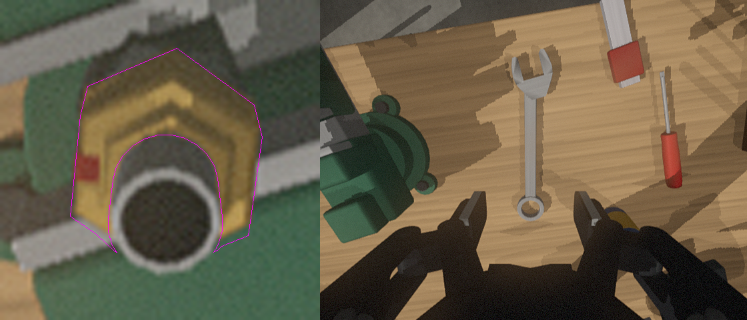

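The nut's flats stand at about 15°, so it is roughly 85 to 92° past finger-tight. The wrench lies flat on the bench and the bystanders look untouched. Handing in.

```bash
python3 -c "
from h import *
print(env.hand_in())"
```

```text
the job is handed in; nothing more can be done
None
```

I ran the nut down finger-tight and turned it about 85–92° further with the wrench. The wrench is back flat on the bench near where it started, and I handed the job in at about 25 s; no verdict came back.

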